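Release the pill cassette and trap it in the chute

TASK

With one finger press down the round release cap beside the counting tray's chute, so that the spring shoots the white cassette forward from its catch, and trap the cassette in the chute with the other finger before it slides out of the open end. Let it come forward a good centimetre or more, but do not grip or lift it, and leave everything else on the counter where it is. Finish while holding: the cap still pressed down, and the cassette at rest against the finger, inside the chute.

Things in the scene. Friction and masses are not known exactly. Their poses are not given: they have to be found in the camera images.
- tray: Blue counting tray, clear lid over its pan, chute along its side; fixed. Origin on the counter under the chute's centre line, at the waiting cassette's front. -x: way the chute runs out, open end at x = -55 mm; +y: from chute to release cap. Chute floor 12 mm above the counter, 39 mm wide inside, 4 mm walls, tops at 26 mm. Pan at y -24 to -150 mm, lid top 29 mm, lid lip 34 mm high.
- spring_block (a point): Centre of the top of the blue block (24 x 48 mm, 45 mm above the counter) behind the cassette. It guides a spring plunger whose steel rod sticks out 72 mm behind it and runs in as the cassette goes forward. Axes as the tray.
- catch_spot (a point): Point on the chute floor, on its centre line, straight across from the release cap (55 mm from the cap's axis), 35 mm down the chute from the waiting cassette's front and 20 mm before the open end. A fingertip over this point, anywhere from just above the floor to 42 mm above the counter, blocks the cassette, whose top is at 50 mm. Axes as the tray.
- release_top (a point): Centre of the top of the round grey release cap (26 mm diameter), 40 mm above the counter when up, 32 mm fully down. It stands in a 40 x 40 mm collar 28 mm high beside the chute, 55 mm from the chute's centre line. Axes as the tray.
- release (a joint): How far the cap is pressed down, m: 0 up, 0.008 fully down. Springy: 1.5 N to start, 3.5 N at the bottom, plus up to 3 N of rubbing. It lowers a steel catch bar in the chute floor; past about 0.005 the cassette is let go. Let go, the cap comes up again and the bar would push up under a cassette lying over it.
- cassette: White closed pill cassette, loose, 50 (along the chute) x 36 x 38 mm high, about 80 g. Origin at the centre of its underside, axes as the tray; it waits at tray x = about +24 mm on the chute floor. When let go, a spring plunger pushes it down the chute (tray -x) with about 2 N at about 0.2 m/s and, if nothing blocks it, out of the open end.
- vial: Capped amber vial, 36 mm across, 75 mm tall; a bystander. Origin at the centre of its underside.
- short_vial: Capped short amber vial, 44 mm across, 55 mm tall; a bystander. Origin at the centre of its underside.
- spatula: Steel spatula 170 mm long lying flat; a bystander. Origin at about its middle, on the counter.
- mortar: Green glass mortar, 110 mm across, 70 mm tall; a bystander. Origin at the centre of its underside.
- pestle: Squat white ceramic pestle standing upright, 44 mm across, 94 mm tall; a bystander. Origin at the centre of its underside.
- stock_bottle: White stock bottle, 64 mm across, 110 mm tall; a bystander. Origin at the centre of its underside.
- spare_cap: Loose white cap, 40 mm across, 14 mm tall; a bystander. Origin at the centre of its underside.
Not all that is in view belongs to the job. What is shaped like the cassette but blue is not meant.

How it is judged:
On the way, in this order (a step that is already met when the one before it is completed fails the run):
1. the release cap is pressed far enough to let the cassette go (value of joint release above 0.0045 m), for 0.02 s.
2. the cassette has come forward at least about 8 mm and is stopped by a finger in the chute, the cap still down (x of cassette in the frame of tray between -0.035 and 0.015 m and z of cassette in the frame of tray between 0.006 and 0.022 m and contact force between the fingers and cassette above 0.25 N and linear speed of cassette below 0.02 m/s and value of joint release above 0.004 m), for 0.3 s.
At the end, for the whole second after the job is handed in: The cap is still at least 4 mm down; the cassette lies on the chute floor (underside within 10 mm of the floor height), 8 mm or more forward of where it waited and with its front no more than 5 mm past the open end, at rest (under 20 mm/s) and pressing on a finger with more than 0.25 N (all of step 2); the arm keeps its last pose, push and grip.
It fails at once if the cassette slides out: its front comes more than 5 mm past the open end of the chute (x of cassette in the frame of tray below -0.035 m).
It fails at once if the cassette is lifted more than 12 mm off the chute floor (z of cassette in the frame of tray above 0.024 m).
It fails at once if a bystander on the counter is moved more than 20 mm (distance of any of vial, short_vial, spatula, mortar, pestle, stock_bottle, spare_cap from where it was at the start of the episode above 0.02 m).
It also fails if it takes over 32 s, if anything falls off the work surface, if the arm or the gripper's body presses on something with over 40 N, if the wrist force passes 120 N, or if a joint passes its speed limit or range.

ROBOT

A 7-joint arm with a two-finger parallel gripper is mounted at the origin on the work surface. World frame = base frame: x ahead of the robot, y to its left, z up, the work surface at z = 0. Lengths are in m, angles in rad, forces in N, time in s.
With the tool pointing down it reaches from about 0.35 to 0.9 m from the base axis. Payload 8.1 kg.
Tool frame: the origin (TCP) lies midway between the tips of the shut fingers; the grasp point (between the pads) lies robot.tcp_to_grasp behind it (robot.tcp_to_grasp is the distance from the TCP to the grasp point, in m); x points along the fingers, y is the direction in which the jaws open and shut, and the axes are right-handed (so a half turn about x gives the same grasp; the last joint's range is limited). The gripper opens to 85 mm and grips with 20 to 120 N. Pads are 22 mm wide; open, the fingers measure 114 mm over their backs; the gripper's body (76 mm by 85 mm) begins 54 mm behind the grasp point. The pads swing forward as they close: fully open they stand 13 mm farther back than shut.
Start: joints at [-1.25, 0.434, 0.025, 1.573, -0.012, 1.134, -0.075], TCP at [0.257, 0.57, 0.231] pointing down, gripper open.
Joint ranges: [-2.62, 2.62], [-0.44, 2.09], [-1.27, 1.32], [0.08, 2.57], [-1.32, 4.46], [0.12, 2], [-2.74, 2.74]. Speed limits (rad/s): [2.22, 2.22, 3.01, 3.01, 3.14, 3.14, 3.14].

INTERFACE

Orientations are given as a 3x3 rotation matrix whose columns are the frame's x, y, z axes.
In Python, from station import robot, eyes, close_job gives the robot as it stands.
- The arm moves only by the tool jog_arm, never from a script. Its argument "steps" is a list of rows, each a list of 3 entries, a list of its own where there are three numbers: the shift along the tool's x, y, z each as a share of 40 cm, from -1 to 1, then the turn, a rotation vector about the tool's x, y, z each as a share of 60 degrees, from -1 to 1, then the gripper's target within -1 to 1 (shut at 1, half-way at 0, fully open at -1). In form: [[[x, y, z], [ax, ay, az], grip], ...]. A call has 1 to 10 rows; each row is the pose to reach, as a shift and turn from the pose measured when the call began, along the tool's axes at that moment; what a row does not reach only later rows make up. A row lasts 1/8 s, in which the tool goes at most 62.5 mm and 10.7 degrees, less where a joint would pass 70% of its speed; a pose out of reach is approached as far as the arm can. A call with a number of a shift or a turn outside -1 to 1 is refused whole. A call with a gripper value outside its range is refused whole. The fingers move at their own pace and stop on an object; "force" is the grip in N (left out, the last holds). Time passes only in rows, so rows that repeat a pose let the fingers close. It gives the time, the measured TCP pose, the force and the opening at its end, in the units of the state.
- robot.get_state(): the state, without advancing time (a new reading comes with each control period).
- eyes.snapshot(name): name is "scene" or "top"; returns a dict with "img" (480x640x3 uint8, red, green, blue), "camera_matrix" (3x3 intrinsics, pixels), "camera_from_world" (4x4, takes a point from world to camera coordinates). Camera axes: x right, y down, z forward; pixel columns grow to the right and rows downward; lengths in m; the calibration is good to about 2 mm. A picture is of the moment at which its call begins. There is no depth.
- close_job(): hands the job in, once; it reports no verdict.
Trained networks look in a picture, given as the dict that the camera call returned (one of the last four; its "shot" number tells which), for a name from the list of things; names that differ only in an ending like _2 or _b are one class to them, and where a whole thing is asked for, a point or a joint stands for the part that bears it (a point fixed in the world has none). Each returns a list of dicts, best first, with "p" (0 to 1); they miss things now and then, are a little off and sometimes report something else, mostly with a low value. They report only what shows in the picture. A call takes as long as a camera call. They do not tell look-alikes from the thing itself.
- eyes.cut_out(picture, target): "pixels" (480x640 bool, what is visible of it) and "extent" ([left, top, right, bottom] in pixels, round what is visible of it).
- eyes.pinpoint(picture, target): "pixel" ([column, row] in pixels: a listed point, or the origin of a listed thing).
The state is a dict: "clock": time; "joint_pos": joint angles; "joint_vel": joint speeds; "joint_efforts": joint torques, N m; "ee_pos": TCP position; "ee_rot": TCP orientation; "force": force on the tool from outside, world axes, zero at the start; "wrist_torque": the same for the moment, N m; "width": finger opening in m.
Only numpy, scipy, OpenCV 4.12 (cv2) and the standard library are available. Lean on these libraries where they do the work, as an engineer would, in place of code of your own. Each camera call takes 0.05 s, during which the arm holds its last target.

## Working session

There is one attempt and no reset: what is moved stays moved. The work goes in short steps, Python scripts to look and compute and a tool call to move; the robot and the scene stay as the last step left them, time stands still between calls to the robot, and variables do not carry over. Pictures are saved under pics/ and viewed, and the job is handed in when it is done.

Besides the shell and the picture viewer there is one more tool, called by a JSON object that holds its "op" and its "data", one argument or row to a line. jog_arm: Moves the arm, as the interface text tells. Shift numbers are shares of 40 cm and turn numbers shares of 60 degrees, none past 1 either way. Its arguments: {"type":"object","properties":{"steps":{"type":"array"},"force":{"type":"number"}},"required":["steps"]}

```bash
ls; mkdir -p pics
cat > h.py <<'E'
import numpy as np, cv2
from station import robot, eyes, close_job
def save(s,n,crop=None,k=1):
    im=s["img"][...,::-1].copy()
    if crop: l,t,r,b=crop; im=im[t:b,l:r]
    if k!=1: im=cv2.resize(im,None,fx=k,fy=k,interpolation=cv2.INTER_CUBIC)
    cv2.imwrite("pics/"+n,im)
def ray(s,p):
    K=np.array(s["camera_matrix"]);T=np.array(s["camera_from_world"])
    R=T[:3,:3];c=-R.T@T[:3,3]
    d=R.T@np.linalg.solve(K,[p[0],p[1],1]);return c,d
def atz(s,p,z):
    c,d=ray(s,p);return c+d*(z-c[2])/d[2]
def proj(s,X):
    K=np.array(s["camera_matrix"]);T=np.array(s["camera_from_world"])
    q=K@(T[:3,:3]@np.array(X)+T[:3,3]);return q[:2]/q[2]
def tri(ss,ps):
    A=np.zeros((3,3));b=np.zeros(3)
    for s,p in zip(ss,ps):
        c,d=ray(s,p);d=d/np.linalg.norm(d);P=np.eye(3)-np.outer(d,d);A+=P;b+=P@c
    return np.linalg.solve(A,b)
E
python3 - <<'E'
from h import *
st=robot.get_state();print(st); print(robot.tcp_to_grasp)
a=eyes.snapshot("scene");b=eyes.snapshot("top")
save(a,"s0.png");save(b,"t0.png")
for n in ["tray","spring_block","catch_spot","release_top","cassette","vial","short_vial","spatula","mortar","pestle","stock_bottle","spare_cap"]:
    for nm,s in(("scene",a),("top",b)):
        r=eyes.pinpoint(s,n)
        print(n,nm,[(np.round(q["pixel"],1),round(q["p"],2)) for q in r[:3]])
E
```

```text
pics
{'clock': 0.0, 'joint_pos': array([-1.24957583,  0.43524774,  0.02497596,  1.57412102, -0.0116024 ,
        1.13399507, -0.07508797]), 'joint_vel': array([ 0.00104094, -0.00041688,  0.00063336, -0.00294123,  0.00088026,
       -0.00011291, -0.00209778]), 'joint_efforts': array([-4.31387580e-04, -6.70454621e+01,  1.02514464e+00, -3.16221321e+01,
        1.56697986e-02,  1.23664565e-02, -4.48139190e-06]), 'ee_pos': array([0.25686918, 0.56920581, 0.23050138]), 'ee_rot': array([[-5.32346772e-04,  4.11301783e-01,  9.11499073e-01],
       [-1.53651132e-03,  9.11497790e-01, -4.11302101e-01],
       [-9.99998678e-01, -1.61948399e-03,  1.46736940e-04]]), 'force': array([ 0.2391233 ,  0.47116355, -0.53465785]), 'wrist_torque': array([ 0.00608757, -0.0155669 , -0.00231881]), 'width': 0.08520981215250026}
0.0187
tray scene [(array([301.2, 254.8]), 0.78), (array([315.8, 223.2]), 0.36)]
tray top [(array([330.6, 238.1]), 0.71), (array([285.3, 217.9]), 0.66)]
spring_block scene [(array([317.2, 261.1]), 0.71), (array([354.6, 237.1]), 0.69)]
spring_block top [(array([315.2, 212. ]), 0.93)]
catch_
[... 498 characters left out ...]
5.4, 263.9]), 0.59)]
short_vial scene [(array([355.7, 275.1]), 0.73), (array([294.7, 240.3]), 0.25)]
short_vial top [(array([283.8, 219.3]), 0.51)]
spatula scene []
spatula top [(array([323.1, 171. ]), 0.93)]
mortar scene [(array([497.2, 207.4]), 0.91), (array([315.4, 258.7]), 0.47)]
mortar top [(array([150.4, 331.7]), 0.93)]
pestle scene [(array([511.3, 246.7]), 0.84), (array([316.2, 222.8]), 0.62)]
pestle top [(array([147.4, 274.9]), 0.53), (array([328.9, 239.8]), 0.46)]
stock_bottle scene [(array([168.7, 208.4]), 0.85)]
stock_bottle top [(array([463.6, 276.6]), 0.7)]
spare_cap scene [(array([295.3, 238.2]), 0.7), (array([511.7, 287.9]), 0.66)]
spare_cap top [(array([151.2, 226.4]), 0.69)]
```

View pics/s0.png

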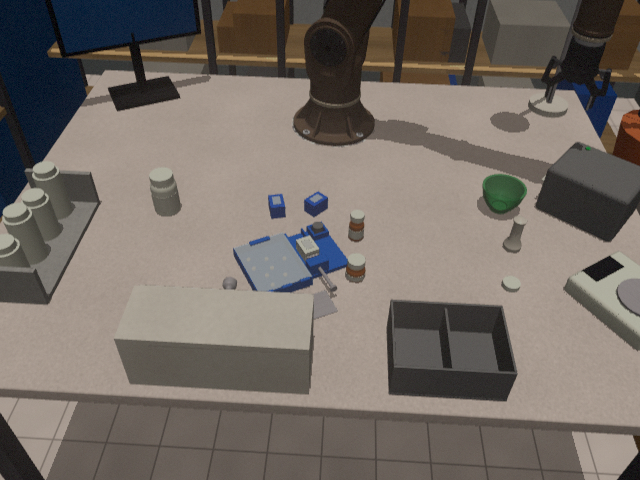

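View pics/t0.png

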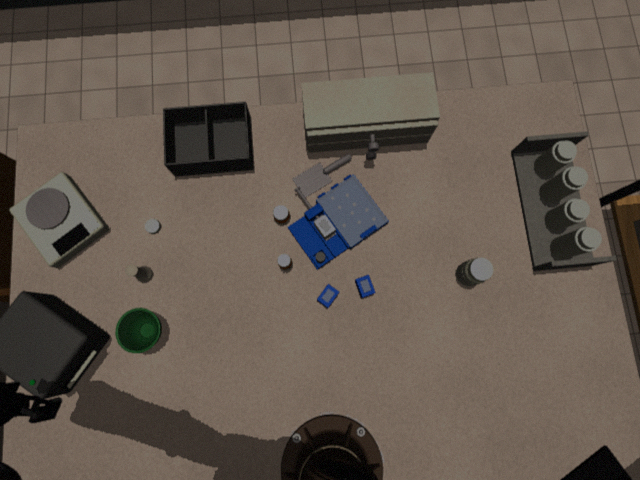

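Run:
```python
from h import *
a=eyes.snapshot("scene");b=eyes.snapshot("top")
save(a,"s1.png",(240,180,400,300),5);save(b,"t1.png",(250,160,410,320),3.75)
np.savez("cal.npz",**{k+n:np.array(s[k]) for n,s in(("a",a),("b",b)) for k in("camera_matrix","camera_from_world")})
for s in(a,b):
  T=np.array(s["camera_from_world"]);print(-T[:3,:3].T@T[:3,3],s["camera_matrix"])
```

```text
[1.55893684 0.0292398  0.96988924] [[589.62452603   0.         319.54761981]
 [  0.         589.62452603 236.10411036]
 [  0.           0.           1.        ]]
[ 3.34648773e-01 -7.21499298e-04  1.18530024e+00] [[449.21939284   0.         321.30857475]
 [  0.         449.21939284 235.97318023]
 [  0.           0.           1.        ]]
```

View pics/s1.png

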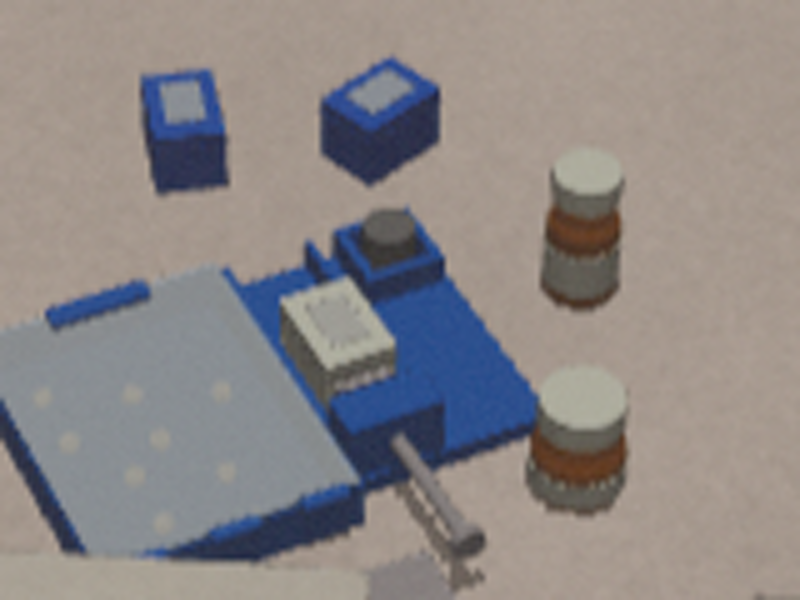

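View pics/t1.png

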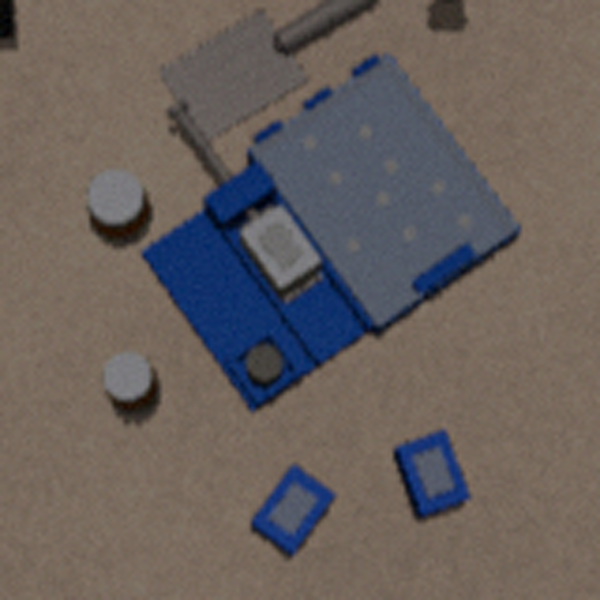

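The white cassette (scene pixel 307,244; top pixel 325,226) is the only one with a white body, and it sits in the chute. The look-alikes are the two loose blue boxes (scene 278,205 and 316,203; top 327,296 and 364,287). The grey round cap is at scene 318,225 and top 320,256. The vial caps are white and stand off the tray, so I'm ruling them out. Next I fit the tray pose.

```bash
cat > fit.py <<'E'
from h import *
from scipy.optimize import least_squares
z=np.load("cal.npz")
A={k:z[k+"a"] for k in("camera_matrix","camera_from_world")};B={k:z[k+"b"] for k in("camera_matrix","camera_from_world")}
sc=lambda x,y:((x+.5)/5-.5+240,(y+.5)/5-.5+180)
tc=lambda x,y:((x+.5)/3.75-.5+250,(y+.5)/3.75-.5+160)
# (tray point, cam, pixel)
obs=[("cap",(-.035,.055,.040),A,sc(390,226)),("cap",(-.035,.055,.040),B,tc(265,363)),
("cas",(.024,0,.050),A,sc(338,321)),("cas",(.024,0,.050),B,tc(281,248)),
("blk",(.062,0,.045),A,sc(388,405)),("blk",(.062,0,.045),B,tc(241,193)),
("lid-24",(-.055,-.024,.027),B,tc(378,331)),
]
def T(p,X):
    c,s=np.cos(p[2]),np.sin(p[2]);return np.array([p[0]+c*X[0]-s*X[1],p[1]+s*X[0]+c*X[1],X[2]])
def res(p,o=obs): return np.concatenate([proj(c,T(p,X))-px for _,X,c,px in o])
if __name__=="__main__":
    for i in range(0,6,2):print(obs[i][0],tri([A,B],[obs[i][3],obs[i+1][3]]))
    for i in range(7):print(obs[i][0],atz(obs[i][2],obs[i][3],obs[i][1][2]))
    r=least_squares(lambda p:res(p,obs[:6]),[.36,.0,.9],loss="soft_l1")
    for t0 in (-2,2.5,-.7):
        q=least_squares(lambda p:res(p,obs[:6]),[.36,.0,t0],loss="soft_l1")
        if q.cost<r.cost:r=q
    p=r.x;print(p,np.degrees(p[2]),r.cost);print(np.round(res(p).reshape(-1,2),1))
    for n,X in(("cap",(-.035,.055,.04)),("catch",(-.035,0,.012)),("chute dir",(-.1,0,0))):print(n,T(p,X)-(T(p,(0,0,0)) if 'dir' in n else 0))
    np.save("p.npy",p)
E
python3 fit.py
```

```text
cap [ 0.51500305 -0.02009414  0.03799468]
cas [ 0.59260338 -0.03882371  0.04798923]
blk [ 0.63642977 -0.01411233  0.03990685]
cap [ 0.51724762 -0.01935596  0.04      ]
cap [ 0.51470719 -0.02069208  0.04      ]
cas [ 0.59471399 -0.03842091  0.05      ]
cas [ 0.59215759 -0.03901039  0.05      ]
blk [ 0.64147491 -0.01284377  0.045     ]
blk [ 0.63512019 -0.01508433  0.045     ]
lid-24 [ 0.53193775 -0.10159538  0.027     ]
[ 0.57556149 -0.0486419   0.55418551] 31.752490667249823 7.894908762497634
[[-0.4 -0.1]
 [-0.2 -0.8]
 [ 1.   0.4]
 [-1.3 -1.3]
 [-1.1 -4.3]
 [ 0.6  2.5]
 [-1.8 -3.4]]
cap [ 0.51685617 -0.02029257  0.04      ]
catch [ 0.54579997 -0.06706068  0.012     ]
chute dir [-0.08503293 -0.05262509  0.        ]
```

```bash
cat > ov.py <<'E'
from fit import *
import sys
def box(x0,x1,y0,y1,z): return [(x0,y0,z),(x1,y0,z),(x1,y1,z),(x0,y1,z)]
P=[box(-.001,.049,-.018,.018,.050),box(-.055,-.015,.035,.075,.028),box(-.055,.1,-.15,-.024,.029),
   [(-.035+.013*np.cos(t),.055+.013*np.sin(t),.04) for t in np.linspace(0,6.28,24)],
   box(.050,.074,-.024,.024,.045),box(-.055,.05,-.0195,.0195,.012)]
p=np.load("p.npy")
for cam,src,n,(l,t,r,b),k in((A,"s0","so",(240,180,400,300),5),(B,"t0","to",(250,160,410,320),3.75)):
    im=cv2.imread(f"pics/{src}.png")[t:b,l:r];im=cv2.resize(im,None,fx=k,fy=k,interpolation=cv2.INTER_CUBIC)
    for i,q in enumerate(P):
        pts=np.array([((proj(cam,T(p,X))-(l,t))+.5)*k-.5 for X in q])
        cv2.polylines(im,[np.round(pts).astype(int)],True,[(0,0,255),(0,255,255),(0,255,0),(255,0,255),(255,255,0),(255,255,255)][i],1)
    cv2.imwrite(f"pics/{n}{sys.argv[1]}.png",im)
E
python3 ov.py 1
```

```text
(no output)
```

View pics/so1.png

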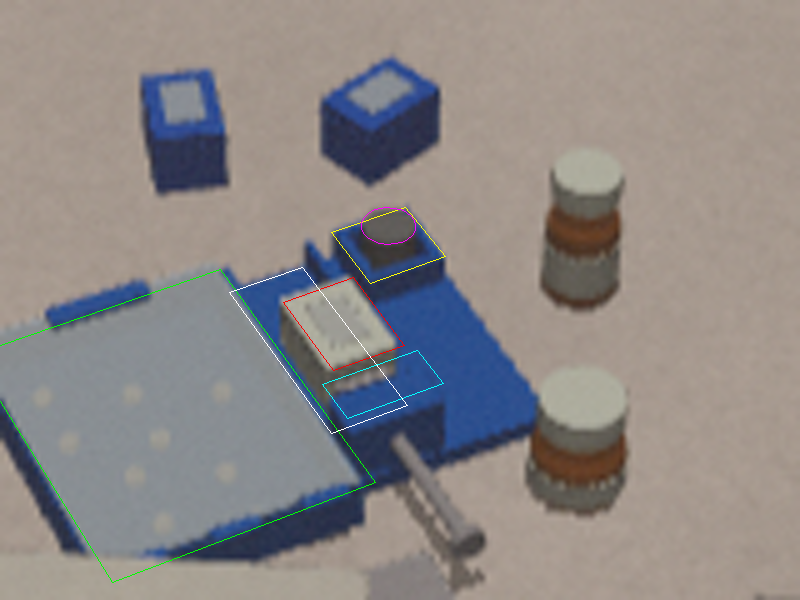

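View pics/to1.png

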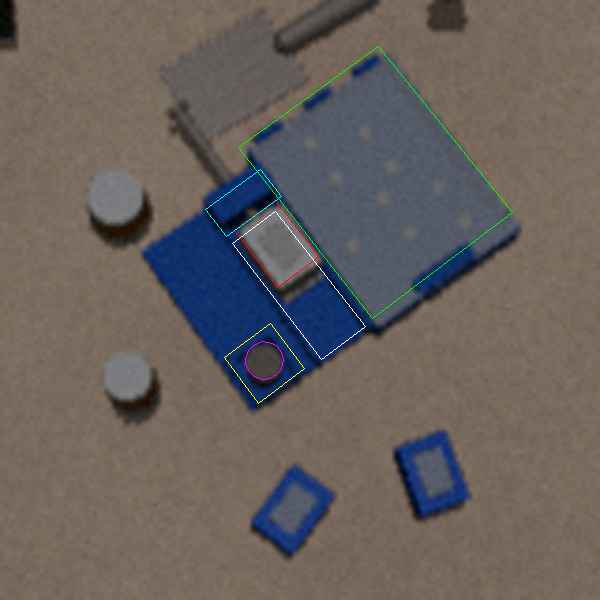

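Run:
```python
from h import *
b=cv2.imread("pics/t0.png");a=cv2.imread("pics/s0.png")
def z(im,c,k,n):
    l,t,r,bt=c;o=cv2.resize(im[t:bt,l:r],None,fx=k,fy=k,interpolation=cv2.INTER_CUBIC)
    o=np.clip(o.astype(float)*1.8,0,255).astype(np.uint8);cv2.imwrite("pics/"+n,o)
z(b,(285,195,365,275),7.5,"tz.png");z(a,(285,210,365,270),10,"sz.png")
```

```text
(no output)
```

View pics/tz.png

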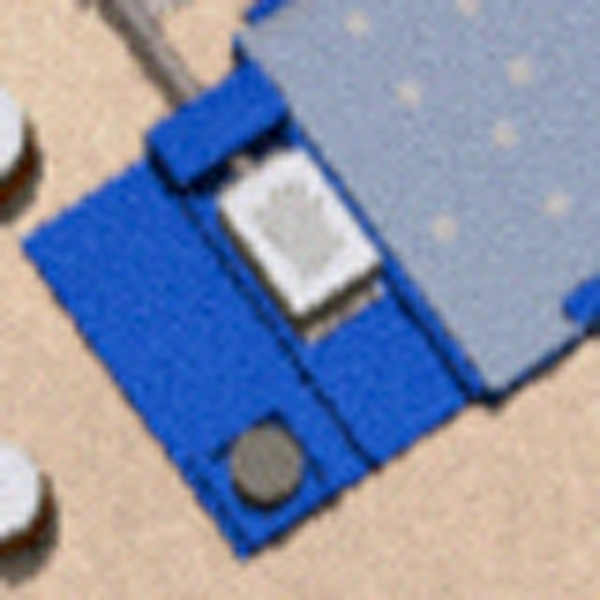

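View pics/sz.png

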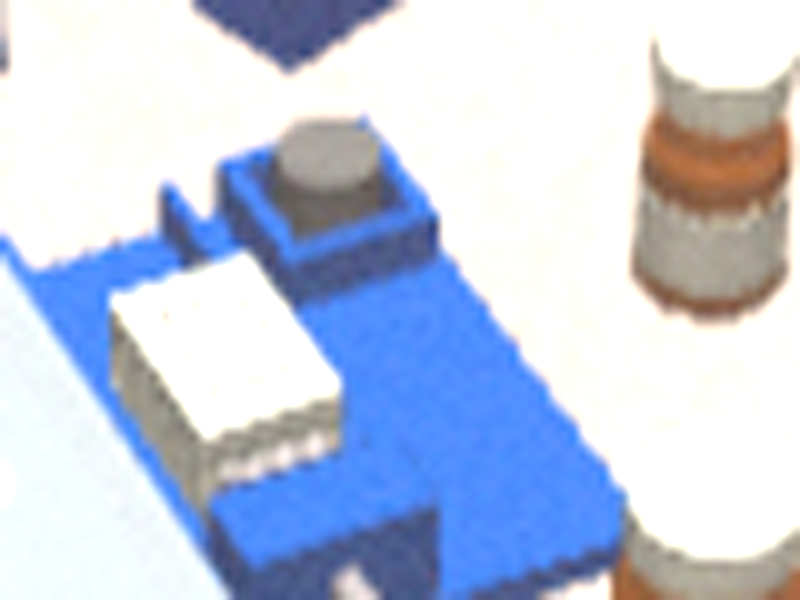

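```bash
cat > fit2.py <<'E'
from fit import *
S=lambda x,y:((x+.5)/10-.5+285,(y+.5)/10-.5+210)
U=lambda x,y:((x+.5)/7.5-.5+285,(y+.5)/7.5-.5+195)
o=[((-.035,.055,.04),B,U(266,464)),((-.055,.075,.028),B,U(245,553)),((-.055,.0215,.026),B,U(375,467)),((-.055,-.0215,.026),B,U(474,396)),
((.049,.018,.05),B,U(218,195)),((.049,-.018,.05),B,U(300,148)),((-.001,-.018,.05),B,U(383,262)),((-.001,.018,.05),B,U(303,318)),
((-.035,.055,.04),A,S(328,155)),((-.055,.035,.028),A,S(218,165)),((-.015,.075,.028),A,S(438,215)),((-.015,.035,.028),A,S(292,250)),((-.055,.075,.028),A,S(365,118)),
((-.055,.0235,.026),A,S(167,185)),((-.001,-.018,.05),A,S(110,297)),((-.001,.018,.05),A,S(245,252)),((.049,.018,.05),A,S(342,380)),((.049,-.018,.05),A,S(205,437))]
def f(v,sh=True):
    out=[]
    for X,c,px in o:
        s=v[3:5] if c is A else v[5:7]
        Y=(X[0]+v[7],X[1],X[2]) if X[2]==.05 else X
        out.append(proj(c,T(v,Y))+s-px)
    return np.concatenate(out)
reg=lambda v:np.concatenate([f(v),v[3:7]/1.0,[v[7]/.002]])
r=least_squares(reg,[.5755,-.0486,.554,0,0,0,0,0],loss="soft_l1")
print(np.round(r.x,4),np.degrees(r.x[2]));print(np.round(f(r.x).reshape(-1,2),1).tolist())
r2=least_squares(lambda v:f(np.r_[v[:3],0,0,0,0,v[3]]),[.5755,-.0486,.554,0],loss="soft_l1");print(r2.x)
for cc in (A,B):
    oo=o; o=[q for q in oo if q[1] is cc]; r3=least_squares(lambda v:f(np.r_[v[:3],0,0,0,0,v[3]]),[.5755,-.0486,.554,0],loss="soft_l1");print(r3.x,T(r3.x,(-.035,.055,.04)),T(r3.x,(-.035,0,.04)));o=oo
p=r.x[:3];np.save("p.npy",p)
print("cap",T(p,(-.035,.055,.04)),"catch",T(p,(-.035,0,.012)))
E
python3 fit2.py
```

```text
[ 5.725e-01 -5.050e-02  5.102e-01 -1.025e-01  3.893e-01 -4.200e-02
  2.044e-01 -1.000e-04] 29.234288774248746
[[-0.2, 0.1], [0.6, -0.4], [0.2, -0.4], [0.4, -0.1], [-0.4, 1.1], [0.1, -0.3], [0.0, -0.0], [-0.8, 0.2], [0.1, -0.5], [-0.1, -0.4], [0.3, 0.0], [-0.4, 1.3], [0.2, -0.4], [0.6, -0.5], [-0.4, -0.1], [0.4, -0.0], [0.2, 0.8], [-0.7, -0.1]]
[ 5.72684522e-01 -5.06383620e-02  5.08952236e-01 -9.03680295e-05]
[ 0.57510919 -0.04974406  0.53111393 -0.00208946] [ 0.51707349 -0.02004797  0.04      ] [ 0.54493067 -0.06747135  0.04      ]
[ 0.57151749 -0.05080308  0.49550966  0.00059835] [ 0.51457566 -0.01905993  0.04      ] [ 0.54072706 -0.06744488  0.04      ]
cap [ 0.51507796 -0.01964428  0.04      ] catch [ 0.54193897 -0.06763893  0.012     ]
```

{"op": "jog_arm", "data": {
  "steps": [
    [[-0.15, 0, 0], [0, 0, 0], 0],
    [[-0.15, -0.28, 0.31], [0.5, 0, 0], 0],
    [[-0.15, -0.56, 0.62], [1, 0, 0], 0],
    [[-0.15, -0.56, 0.62], [1, 0, 0], 0],
    [[-0.15, -0.56, 0.62], [1, 0, 0], 0],
    [[-0.15, -0.56, 0.62], [1, 0, 0], 0],
    [[-0.15, -0.56, 0.62], [1, 0, 0], 0],
    [[-0.15, -0.56, 0.62], [1, 0, 0], 0],
    [[-0.15, -0.56, 0.62], [1, 0, 0], 0],
    [[-0.15, -0.56, 0.62], [1, 0, 0], 0]
  ]
}}

```text
clock: 2.65
ee_pos: [0.3904, 0.2648, 0.2912]
ee_rot: [[-0.0, 0.995, 0.103], [-0.0, 0.103, -0.995], [-1.0, -0.0, 0.0]]
force: [-1.0, -0.1, -0.5]
width: 0.0426
```

```bash
cat > go.py <<'E'
from h import *
from scipy.spatial.transform import Rotation as Rn
import sys
def plan(pt,psi_y,z):
    st=robot.get_state();R=np.array(st["ee_rot"]);y=np.array([np.cos(psi_y),np.sin(psi_y),0]);x=np.array([0,0,-1.])
    G=np.c_[x,y,np.cross(x,y)]
    d=R.T@(np.array([pt[0],pt[1],z])-st["ee_pos"])
    w=Rn.from_matrix(R.T@G).as_rotvec()
    print("t",round(st["clock"],2),"pos",np.round(st["ee_pos"],4),"w",round(st["width"],4),"F",np.round(st["force"],2),"M",np.round(st["wrist_torque"],2),"j",np.round(st["joint_pos"],2))
    print("shift share",np.round(d/.4,4),"turn share",np.round(np.degrees(w)/60,4))
if __name__=="__main__":
    m=(.5285,-.0437); a=np.radians(29.2-90)
    plan(m,a,float(sys.argv[1]))
E
python3 go.py 0.16
```

```text
t 2.65 pos [0.3904 0.2648 0.2912] w 0.0426 F [-0.98 -0.13 -0.46] M [ 0.06  0.01 -0.02] j [-1.    0.13  0.33  1.86 -0.04  1.16 -0.55]
shift share [0.3279 0.2641 0.8028] turn share [1.1119e+00 2.0000e-04 2.0000e-04]
```

{"op": "jog_arm", "data": {
  "steps": [
    [[0.03, 0.13, 0.4], [0.5, 0, 0], 0],
    [[0.03, 0.264, 0.803], [1, 0, 0], 0],
    [[0.03, 0.264, 0.803], [1, 0, 0], 0],
    [[0.03, 0.264, 0.803], [1, 0, 0], 0],
    [[0.03, 0.264, 0.803], [1, 0, 0], 0],
    [[0.03, 0.264, 0.803], [1, 0, 0], 0],
    [[0.1, 0.264, 0.803], [1, 0, 0], 0],
    [[0.2, 0.264, 0.803], [1, 0, 0], 0],
    [[0.32, 0.264, 0.803], [1, 0, 0], 0],
    [[0.32, 0.264, 0.803], [1, 0, 0], 0]
  ]
}}

```text
clock: 3.9
ee_pos: [0.5263, -0.0426, 0.1605]
ee_rot: [[-0.007, 0.588, -0.809], [-0.001, -0.809, -0.588], [-1.0, -0.004, 0.006]]
force: [0.3, -0.1, -0.5]
width: 0.0428
```

```bash
python3 go.py 0.08
```

```text
t 3.9 pos [ 0.5263 -0.0426  0.1605] w 0.0428 F [ 0.25 -0.05 -0.51] M [ 0.01 -0.03 -0.02] j [-0.5   0.4   0.64  1.93 -0.3   0.91 -0.65]
shift share [ 0.2011  0.0061 -0.0041] turn share [0.1137 0.0059 0.0031]
```

{"op": "jog_arm", "data": {
  "steps": [
    [[0.1, 0.006, -0.004], [0.114, 0.006, 0.003], 0],
    [[0.2, 0.006, -0.004], [0.114, 0.006, 0.003], 0],
    [[0.2, 0.006, -0.004], [0.114, 0.006, 0.003], 0]
  ]
}}

```text
clock: 4.28
ee_pos: [0.5279, -0.0429, 0.0801]
ee_rot: [[-0.003, 0.489, -0.872], [0.0, -0.872, -0.489], [-1.0, -0.002, 0.002]]
force: [-0.0, 0.5, -0.1]
width: 0.0429
```

```bash
python3 go.py 0.055
python3 - <<'E'
from h import *
a=eyes.snapshot("scene");b=eyes.snapshot("top")
save(a,"s3.png",(270,170,370,270),6);save(b,"t3.png",(285,195,365,275),7.5)
E
```

```text
t 4.28 pos [ 0.5279 -0.0429  0.0801] w 0.0429 F [-0.    0.51 -0.14] M [-0.04  0.04  0.02] j [-0.45  0.52  0.6   2.   -0.42  0.75 -0.66]
shift share [ 0.0628  0.0025 -0.0004] turn share [0.0011 0.0022 0.0015]
```

View pics/s3.png

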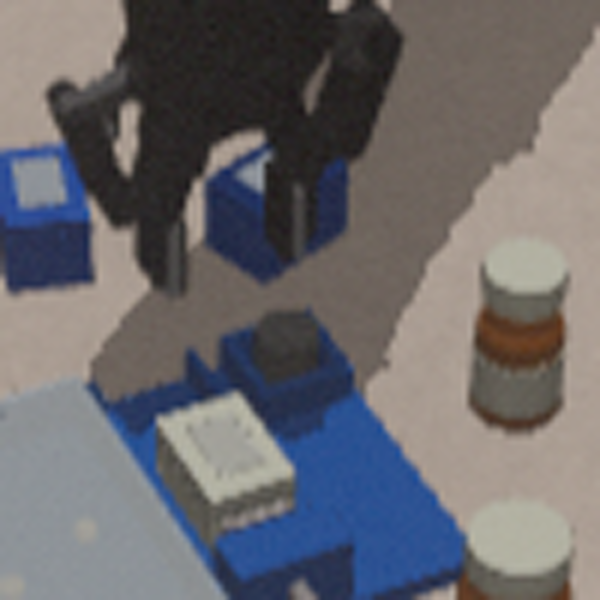

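View pics/t3.png

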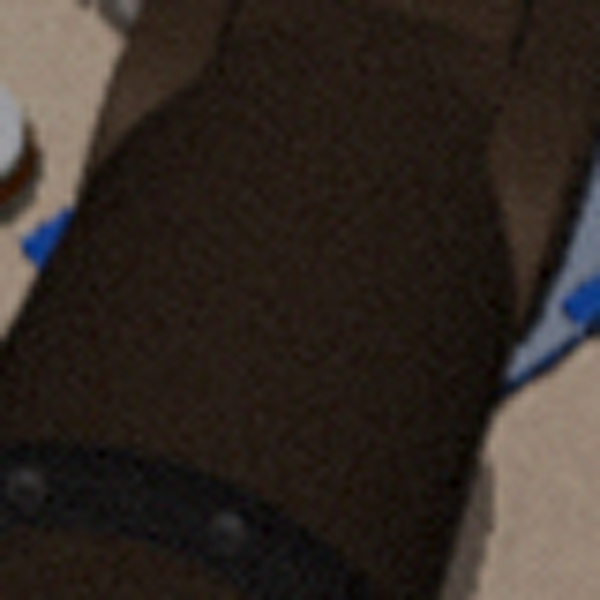

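Run:
```python
from fit import *
st=robot.get_state();R=np.array(st["ee_rot"]);c=np.array(st["ee_pos"]);W=st["width"]
im=cv2.imread("pics/s3.png")
im=np.clip(im.astype(float)*2,0,255).astype(np.uint8)
for s in(1,-1):
  for back,col in((.0,(0,0,255)),(.005,(0,255,255))):
    q=[c+R@np.array([-back,s*(W/2+a),b]) for a,b in((0,-.011),(0,.011),(.0145,.011),(.0145,-.011))]
    pts=np.array([(proj(A,X)-(270,170)+.5)*6-.5 for X in q]);cv2.polylines(im,[np.round(pts).astype(int)],True,col,1)
cv2.imwrite("pics/s3o.png",cv2.resize(im[180:360,60:400],None,fx=2.3,fy=2.3))
```

```text
(no output)
```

View pics/s3o.png

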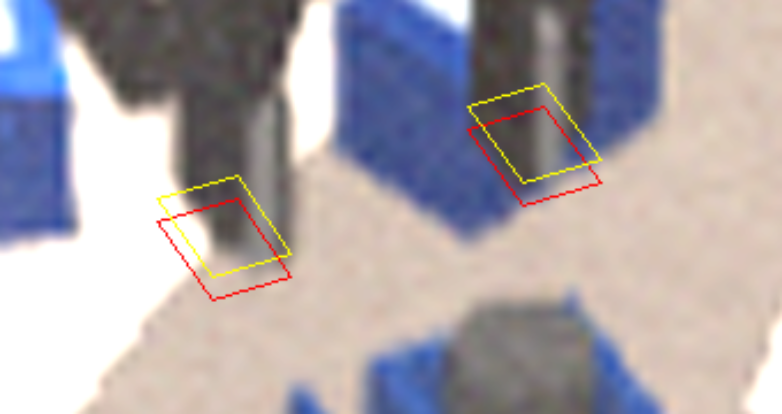

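{"op": "jog_arm", "data": {
  "steps": [
    [[0.06, 0.002, 0], [0, 0, 0], 0],
    [[0.095, 0.002, 0], [0, 0, 0], 0],
    [[0.095, 0.002, 0], [0, 0, 0], 0]
  ]
}}

```text
clock: 4.75
ee_pos: [0.5304, -0.0441, 0.0448]
ee_rot: [[0.002, 0.489, -0.873], [0.001, -0.873, -0.489], [-1.0, 0.0, -0.002]]
force: [-0.4, -0.0, -0.4]
width: 0.0427
```

```bash
python3 go.py 0.033
python3 - <<'E'
from h import *
a=eyes.snapshot("scene")
save(a,"s4.png",(270,190,350,270),7.5)
E
```

```text
t 4.75 pos [ 0.5304 -0.0441  0.0448] w 0.0427 F [-0.42 -0.01 -0.36] M [-0.01 -0.    0.02] j [-0.41  0.57  0.55  2.02 -0.48  0.67 -0.61]
shift share [ 0.0295 -0.0032  0.0037] turn share [ 0.0007 -0.0018 -0.0003]
```

View pics/s4.png

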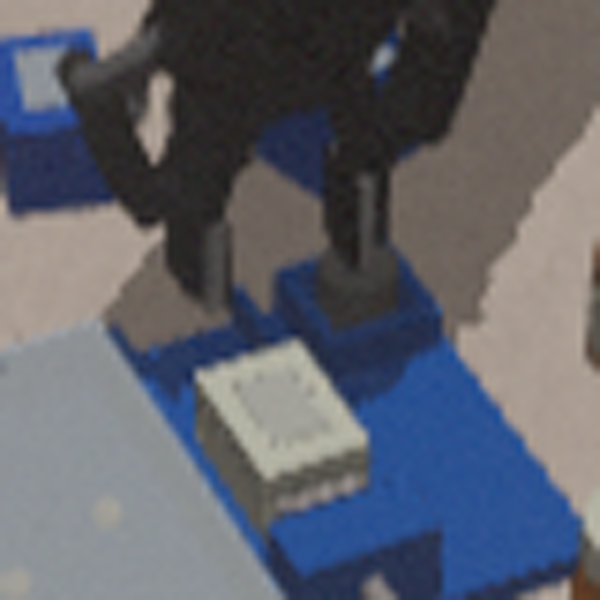

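The right finger is over the cap (about 358,270 in the crop) and the left one is over the chute's centre. I'm lowering with force checks.

{"op": "jog_arm", "data": {
  "steps": [
    [[0.015, -0.003, 0.004], [0, 0, 0], 0],
    [[0.02, -0.003, 0.004], [0, 0, 0], 0],
    [[0.025, -0.003, 0.004], [0, 0, 0], 0],
    [[0.025, -0.003, 0.004], [0, 0, 0], 0]
  ]
}}

```text
clock: 5.3
ee_pos: [0.5287, -0.0439, 0.0351]
ee_rot: [[0.002, 0.488, -0.873], [0.001, -0.873, -0.488], [-1.0, 0.001, -0.002]]
force: [0.5, 0.6, 2.0]
width: 0.0426
```

```bash
python3 go.py 0.03
python3 - <<'E'
from h import *
a=eyes.snapshot("scene")
save(a,"s5.png",(280,200,340,260),10)
E
```

```text
t 5.3 pos [ 0.5287 -0.0439  0.0351] w 0.0426 F [0.48 0.64 2.04] M [0.15 0.12 0.02] j [-0.4   0.58  0.54  2.03 -0.49  0.65 -0.6 ]
shift share [ 0.0128 -0.0008  0.0002] turn share [ 0.0006 -0.0022 -0.0006]
```

View pics/s5.png

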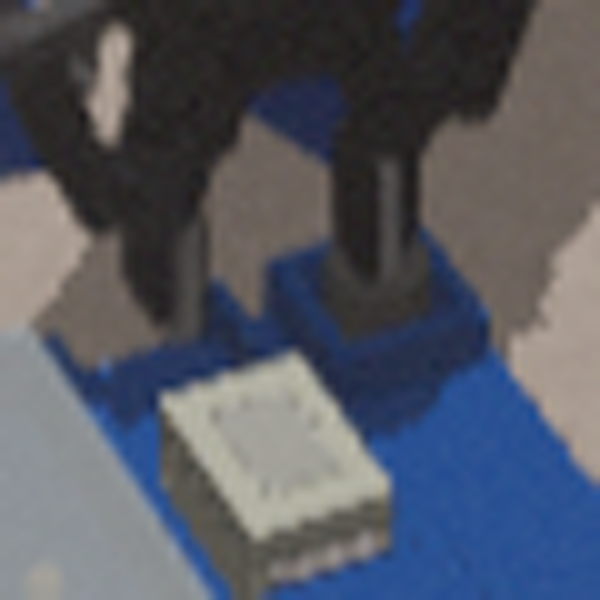

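Contact at TCP z ≈ 0.035 with 2 N, on the centre of the cap. Now I press.

{"op": "jog_arm", "data": {
  "steps": [
    [[0.006, -0.001, 0], [0, 0, 0], 0],
    [[0.012, -0.001, 0], [0, 0, 0], 0],
    [[0.017, -0.001, 0], [0, 0, 0], 0],
    [[0.017, -0.001, 0], [0, 0, 0], 0],
    [[0.017, -0.001, 0], [0, 0, 0], 0]
  ]
}}

```text
clock: 5.98
ee_pos: [0.5289, -0.0439, 0.0297]
ee_rot: [[0.003, 0.488, -0.873], [0.001, -0.873, -0.488], [-1.0, 0.0, -0.004]]
force: [-6.0, -0.0, 25.9]
width: 0.0427
```

```bash
python3 go.py 0.03
python3 - <<'E'
from h import *
a=eyes.snapshot("scene")
save(a,"s6.png",(280,200,340,260),10)
E
```

```text
t 5.97 pos [ 0.5289 -0.0439  0.0297] w 0.0427 F [-6.02 -0.04 25.87] M [0.45 1.63 0.01] j [-0.39  0.59  0.53  2.04 -0.5   0.63 -0.59]
shift share [-0.0008 -0.001   0.0005] turn share [-0.0002 -0.0035 -0.0004]
```

View pics/s6.png

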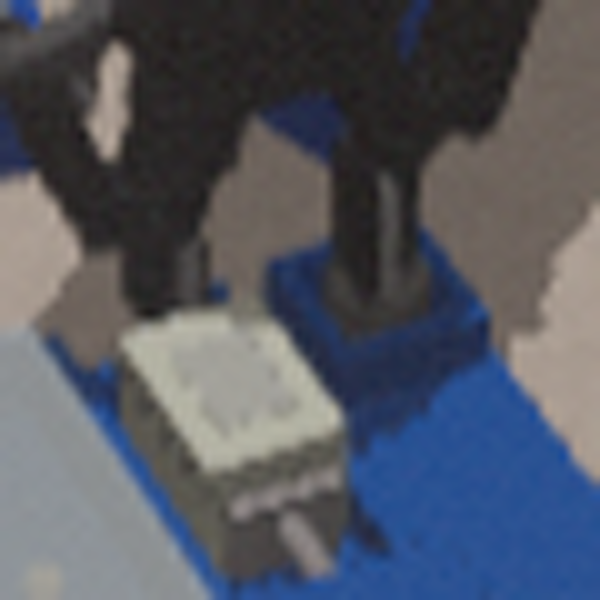

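The cassette came forward and rests against the left finger. The cap is bottomed at 26 N, so I'm easing the push a little for margin.

{"op": "jog_arm", "data": {
  "steps": [
    [[0.0015, 0, 0], [0, 0, 0], 0],
    [[0.0015, 0, 0], [0, 0, 0], 0],
    [[0.0015, 0, 0], [0, 0, 0], 0],
    [[0.0015, 0, 0], [0, 0, 0], 0]
  ]
}}

```text
clock: 6.52
ee_pos: [0.5288, -0.044, 0.0299]
ee_rot: [[0.004, 0.487, -0.873], [0.002, -0.873, -0.487], [-1.0, -0.0, -0.004]]
force: [-4.6, 1.0, 18.7]
width: 0.043
```

```bash
cat > chk.py <<'E'
from fit import *
import sys
from go import plan
plan((.5285,-.0437),np.radians(-60.8),.03)
a=eyes.snapshot("scene");save(a,sys.argv[1],(280,200,340,260),10)
E
python3 chk.py s7.png
```

```text
t 6.53 pos [ 0.5288 -0.044   0.0299] w 0.043 F [-4.61  1.   18.68] M [ 0.4   1.23 -0.02] j [-0.39  0.59  0.53  2.04 -0.5   0.63 -0.59]
shift share [-0.0003 -0.001   0.0004] turn share [-0.0007 -0.0041  0.0003]
```

View pics/s7.png

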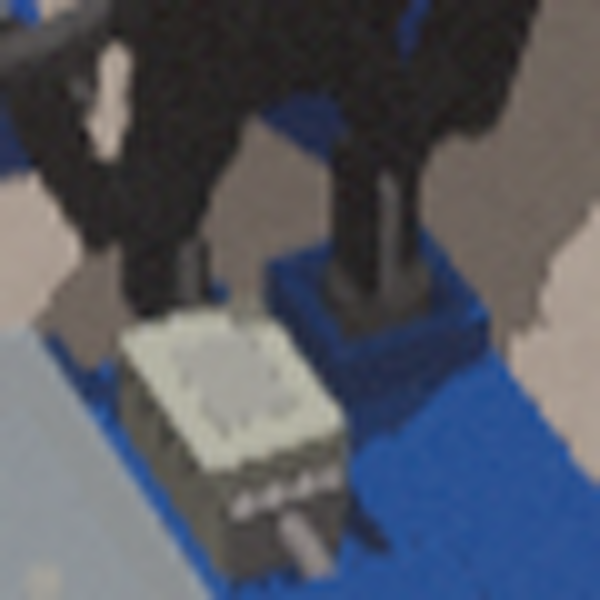

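Run:
```python
from fit import *
p=np.load("p.npy")
X=atz(A,((233+.5)/10-.5+280,(390+.5)/10-.5+200),.05)
c,s=np.cos(p[2]),np.sin(p[2]);d=X[:2]-p[:2];print("cassette tray xy",c*d[0]+s*d[1],-s*d[0]+c*d[1])
a=eyes.snapshot("scene");save(a,"s8.png");st=robot.get_state();print(st["clock"],st["force"],st["ee_pos"])
```

```text
cassette tray xy 0.005390229000944148 -0.0019243304665183976
6.625 [-4.11781023 -0.03286602 18.46615106] [ 0.52884377 -0.04398972  0.02989039]
```

View pics/s8.png

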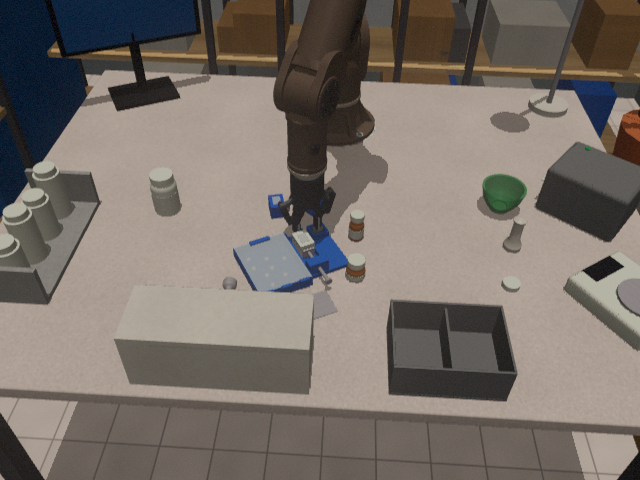

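The cassette is at tray x ≈ +5 mm, so it came forward about 19 mm, and it is at rest. Every bystander I can compare in the scene view is where it was. Handing in.

```bash
python3 -c "
from station import close_job,robot
print(close_job());s=robot.get_state();print(s['clock'],s['force'],s['ee_pos'])"
```

```text
the job is handed in; nothing more can be done
None
the job is handed in; nothing more can be done
```

I pressed the release cap down with one finger, which released the cassette, and it came to rest against the other finger inside the chute. The job was handed in at about 6.6 s in that hold, and no verdict was reported.

**Last checks:**
- **Cap:** it is held down with a steady push of about 18 N. I eased this from 26 N after the cap bottomed out. I can't read how far the cap is pressed; the force and the released cassette show it is down.
- **Cassette:** I measured it in the picture at about +5 mm along the chute, so it moved forward about 19 mm. It sat in the same place in two pictures about 0.5 s apart, on the floor as far as I can see.
- **Cassette contact:** I could not measure its force on the finger directly. I take it from the picture and the sideways force on the tool, about 4–6 N.
- **Bystanders:** those visible in the final scene view look unmoved. The spatula was already mostly hidden behind the grey box in that view. The arm blocked the top view of the tray, so I did not use that camera for these last checks.

**Disagreement:** the two cameras placed the tray about 2–4 mm and 2° apart, so I used a combined fit. The fingers still met both the cap and the chute as planned.

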